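# Fit a protective laser window and screw its retaining ring down

### The job

Fit the new protective window to the laser head's holder: seat the amber glass disc flat and fully home in the holder's mouth and let go of it, then put the knurled retaining ring over it and screw it down clockwise until it clamps the glass firmly, hand-tight. Be gentle with the glass: do not drop it, squeeze it hard or overtighten the ring. Leave the other things on the desk where they are.

Things in the scene. Friction and masses are not known exactly. Their poses are not given: they have to be found in the camera images.
- laser_window: amber glass disc, 38 mm in diameter, 10 mm thick, 60 g, edges chamfered 0.8 mm, both faces alike; lies flat on a blue-grey pad 90 x 90 mm, 3 mm thick, on the desk. Origin: centre of its underside, z up. Chips if squeezed or pressed with more than about 30 N a finger (60 N in all) or if the ring clamps it with more than about 40 N
- retaining_ring: dark blue-grey knurled ring, 62 mm in diameter, 18 mm high, 120 g, lying on the desk right way up: skirt down (bore 54 mm), on top a lip 3 mm thick with a 28 mm hole. Origin: centre of its lower edge, z up. Grip it from above by its outside. Pushed over the mouth it settles at any angle on the thread; turn it clockwise seen from above with light downward pressure
- ring_lug (a point): inner tip of one of three alike thread lugs in the ring's skirt, 24 mm from the ring's axis and 3 mm above its lower edge; the others stand 120 and 240 deg round. A lug is 24 deg wide and 2.5 mm thick. A lug slides down on one thread ridge of the neck, then passes under the start of the next ridge, which draws the ring down
- ring_lip (a point): centre of the underside of the ring's lip, 15 mm above the ring's origin; the lip presses on the glass
- window_holder: holder of a laser window, fixed upright on a 100 x 100 x 10 mm base on a perforated plate (3.9 mm above the desk); black barrel 58 mm in diameter to 54 mm height, above it the silver threaded neck (46 mm in diameter, 52 mm over the ridges) to the mouth at 80 mm. Origin: centre of the base's underside, z up
- holder_mouth (a point): centre of the holder's mouth, level with its rim; axes as the holder. The bore is 39.4 mm in diameter with a 1.6 mm chamfer at the rim. A seated glass has its origin 6 mm below this point and stands 4 mm out of the mouth. When the ring clamps it, the ring's origin is 12 to 14 mm below this point
- seal_face (a point): centre of the top face of the white seal ring on which the glass rests in the bore, 6 mm below the rim; a spring carries it (7 N per mm, up to 2.5 mm of travel, then solid)
- neck_top (a point): point on the neck's axis, 3.5 mm below the rim, level with the starts of three right-hand thread ridges (3 mm thick, 120 deg apart, falling clockwise seen from above by 21 mm a turn, 150 deg long). Where they start round the neck differs each time and must be felt: the ring comes to rest 3.7 to 9.8 mm below the rim, tilted if lugs lie on the starts; turned counter-clockwise it drops level past them by 7 mm. Then 65 to 195 deg clockwise tighten it
- ring_tight_level (a point): point on the axis, 12.8 mm below the rim, where the ring's lower edge lies when it is about hand-tight. The ring goes easily (under 0.1 N m) until its lip meets the glass; 25 deg later the slack is gone and the moment rises: 0.2 to 0.4 N m is hand-tight; some 30 deg further it is solid and the glass soon overloaded. The ring stays where it is left
- wash_bottle: white bottle with coloured label bands, 68 mm across, 159 mm tall, at the left rear; origin under its centre; leave alone
- caliper: digital caliper lying flat behind the holder, 70 x 210 x 16 mm; leave alone
- tweezers: steel tweezers lying behind the parts, 129 mm long; leave alone
- pen: white pen with a red cap, 135 mm long, lying at the right rear; leave alone
- screwdriver: screwdriver with yellow handle, 170 mm long, 27 mm thick, lying behind the parts; leave alone
- insert_box: small grey plastic box with hinged lid, 68 x 100 x 26 mm, behind; leave alone
- capped_cutter: small cutter in a green clip, 49 x 18 x 13 mm, at the left front; leave alone
Things that resemble listed ones, but are neither listed nor needed, are in the scene too. Of the things shaped like the laser_window, the amber one is meant.

How it is judged (in metres and radians):
On the way, in this order (a step that is already met when the one before it is completed fails the run):
1. the glass lies fully home and level in the mouth, let go, before the ring comes over it (z of laser_window in the frame of holder_mouth below -0.0055 m and horizontal distance between laser_window and holder_mouth below 0.002 m and angle between laser_window's own z axis and vertical below 0.05 rad and contact force between the fingers and laser_window below 0.2 N and distance between retaining_ring and holder_mouth above 0.06 m), for 0.2 s.
2. the ring is screwed down on the glass and clamps it with at least 7 N (z of laser_window in the frame of holder_mouth below -0.0055 m and horizontal distance between each of laser_window, retaining_ring and holder_mouth below 0.002 m and angle between each of laser_window, retaining_ring's own z axis and vertical below 0.05 rad and contact force between retaining_ring and laser_window above 7 N and z of retaining_ring in the frame of holder_mouth below -0.0113 m), for 0.1 s.
At the end, for the whole second after the job is handed in: the glass is fully home in the mouth (level, within 2 mm of its axis, origin at least 5.5 mm below the rim), the ring is screwed on level, origin at least 11.3 mm below the rim, and clamps the glass with at least 7 N; everything released and at rest (all of step 2 and linear speed of each of retaining_ring, laser_window below 0.01 m/s and contact force between the fingers and retaining_ring below 0.1 N); the robot touches nothing.
It fails at once if the fingers squeeze or press the glass with more than 60 N in all (30 N a finger) (contact force between the fingers and laser_window above 60 N).
It fails at once if the ring is overtightened: it clamps the glass with more than 40 N (contact force between retaining_ring and laser_window above 40 N).
It fails at once if the glass is dropped (it falls free by more than about 8 mm) (linear speed of laser_window above 0.4 m/s and contact force between anything else and laser_window below 0.05 N).
It fails at once if another thing on the desk is pushed more than 30 mm or knocked over (distance of any of wash_bottle, caliper, tweezers, pen, screwdriver, insert_box, capped_cutter from where it was at the start of the episode above 0.03 m or angle between wash_bottle's own z axis and vertical above 0.4 rad).
It also fails if it takes over 72 s, if anything falls off the work surface, if the arm or the gripper's body presses on something with over 40 N, if the wrist force passes 120 N, or if a joint passes its speed limit or range.

### The arm

A 6-joint arm with a two-finger parallel gripper is mounted at the origin on a cart in front of the work surface, level with it; the furniture and walls round the work are solid. World frame = base frame: x ahead of the robot, y to its left, z up, the work surface at z = 0. Lengths are in m, angles in degrees, forces in N, time in s.
With the tool pointing down it reaches from about 0.35 to 0.875 m from the base axis. Payload 4.2 kg.
Tool frame: the origin (TCP) lies at the very end of the fingers, on their centre line; the grasp point (between the pads) lies 19 mm behind it; z points along the fingers, y is the line along which they close (so a half turn about z gives the same grasp; the last joint's range is limited). The gripper opens to 85 mm and grips with 20 to 120 N. Pads are 22 mm wide; open, the fingers measure 114 mm over their backs; the gripper's body (76 mm by 85 mm) begins 54 mm behind the grasp point. The pads swing forward as they close: fully open they stand 13 mm farther back than shut.
Start: joints at [80.592, 22.042, 0.453, 0, -68.411, -14.817], TCP at [0.256, 0.57, 0.231] pointing down, gripper open.
Joint ranges: [-179.83, 179.83], [-69.29, 118.12], [-61.27, 80.66], [-181.25, 117.63], [-171.15, -9.14], [-177.46, 177.46]. Speed limits (degrees/s): [159.86, 159.86, 180, 180, 180, 180].

### API

Orientations are given as a 3x3 rotation matrix whose columns are the frame's x, y, z axes.
In Python, from bench import manip gives the robot as it stands.
- The arm moves only by the tool drive_tool, never from a script. Its argument "plan" is a list of rows, each a list of 2 entries, a list of its own where there are three numbers: the shift along the world's x, y, z as a fraction of full scale, then the turn, a rotation vector about the world's x, y, z as a fraction of full scale. A call has 1 to 12 rows; each row is the pose to reach, as a shift and turn from the pose commanded when the call began, turning the shorter way round; what a row does not reach only later rows make up. Full scale, the value 1, is 10 cm for a shift and pi rad for a turn. A row lasts 1/10 s, in which the tool goes at most 50 mm and 8.59 degrees, less where a joint would pass 70% of its speed; a pose out of reach is approached as far as the arm can. A call with a number of a shift or a turn outside -1 to 1 is refused whole. A call with a gripper value outside its range is refused whole. "jaw" is the opening, from 0 (shut) to 1 (fully open), set as the call begins (left out, the last holds). The fingers move at their own pace and stop on an object; "squeeze" is the grip in N (left out, the last holds). Time passes only in rows, so rows that repeat a pose let the fingers close. It gives the time, the measured TCP pose, the force, the opening and the grip force at its end, in the units of the state.
- manip.read_state(): the state, without advancing time (a new reading comes with each control period).
- manip.snapshot(name): name is "scene" or "side" or "wrist"; returns a dict with "pixels" (480x640x3 uint8, red, green, blue), "fx", "fy", "cx", "cy" (pixels), "extrinsics" (4x4, takes a point from world to camera coordinates); the wrist camera has in their place "mount" (4x4, takes a point from camera to tool coordinates, whose origin is the TCP and whose axes are the flange's). Camera axes: x right, y down, z forward; pixel columns grow to the right and rows downward; lengths in m; the calibration is good to about 2 mm. The wrist camera is an equidistant fisheye: a pixel r from the principal point sees the ray r / f radians off the axis. A picture is of the moment at which its call begins: read the wrist's pose just before it. There is no depth.
- manip.close_job(): hands the job in; it is judged then, once.
The state is a dict: "time_s": time; "joint_pos": joint angles; "qvel": joint speeds; "joint_efforts": joint torques, N m; "tcp_pos": TCP position; "eef_rot": TCP orientation; "contact_force": force on the tool from outside, world axes, zero at the start; "ft_torque": the same for the moment, N m; "finger_gap": opening from 0.0 (shut) to 1.0 (fully open); "gripper_force": force on a finger pad.
Only numpy, scipy, OpenCV 4.12 (cv2) and the standard library are available. Lean on these libraries where they do the work, as an engineer would, in place of code of your own. Each camera call takes 0.05 s, during which the arm holds its last target. There are 200 camera calls.

## Working session

There is one attempt and no reset: what is moved stays moved. The work goes in short steps, Python scripts to look and compute and a tool call to move; the robot and the scene stay as the last step left them, time stands still between calls to the robot, and variables do not carry over. Pictures are saved under pics/ and viewed, at most 10 in all, crops included, and the job is handed in when it is done.

Besides the shell and the picture viewer there is one more tool, called after "Emit:" as name(argument=value, ...) on one line, values as JSON. drive_tool: Moves the arm, as the interface text tells. Shift numbers are shares of 10 cm and turn numbers shares of pi rad, none past 1 either way. Its arguments: {"type":"object","properties":{"plan":{"type":"array"},"jaw":{"type":"number"},"squeeze":{"type":"number"}},"required":["plan"]}

```bash
mkdir -p pics; ls
python3 - <<'E'
from bench import manip
import cv2,numpy as np
s=manip.read_state();print({k:np.round(v,3).tolist() for k,v in s.items()})
for n in("scene","side","wrist"):
    d=manip.snapshot(n);cv2.imwrite(f"pics/{n}0.png",d["pixels"][:,:,::-1])
    np.savez(f"pics/{n}0.npz",**d)
    print(n,{k:np.round(v,4).tolist() for k,v in d.items() if k!="pixels"})
E
```

```text
pics
{'time_s': 0.0, 'joint_pos': [80.593, 22.091, 0.379, -0.029, -68.412, -14.816], 'qvel': [0.025, -0.107, -0.01, -0.025, 0.046, 0.068], 'joint_efforts': [0.001, -39.229, 18.84, 4.186, -0.005, 0.0], 'tcp_pos': [0.256, 0.569, 0.23], 'eef_rot': [[0.912, -0.41, -0.001], [-0.41, -0.912, -0.002], [0.0, 0.002, -1.0]], 'contact_force': [0.681, -0.603, -0.518], 'ft_torque': [-0.048, 0.086, -0.045], 'gripper_force': 0.0, 'finger_gap': 0.999}
scene {'fx': 596.2363, 'fy': 596.2363, 'cx': 313.5124, 'cy': 243.0939, 'extrinsics': [[0.5743, -0.8185, -0.0153, -0.176], [-0.6381, -0.4359, -0.6347, 0.4353], [0.5129, 0.3743, -0.7726, 1.2077], [0.0, 0.0, 0.0, 1.0]]}
side {'fx': 606.9245, 'fy': 606.9245, 'cx': 322.9632, 'cy': 238.0098, 'extrinsics': [[0.9879, -0.1553, -0.002, -0.4594], [-0.0641, -0.3956, -0.9162, 0.1724], [0.1415, 0.9052, -0.4008, 1.1441], [0.0, 0.0, 0.0, 1.0]]}
wrist {'fx': 371.6483, 'fy': 371.6483, 'cx': 316.5145, 'cy': 239.433, 'mount': [[0.0003, -0.9494, -0.314, 0.0797], [1.0, 0.0003, 0.0001, -0.0002], [-0.0, -0.314, 0.9494, -0.1416], [0.0, 0.0, 0.0, 1.0]]}
```

View pics/scene0.png

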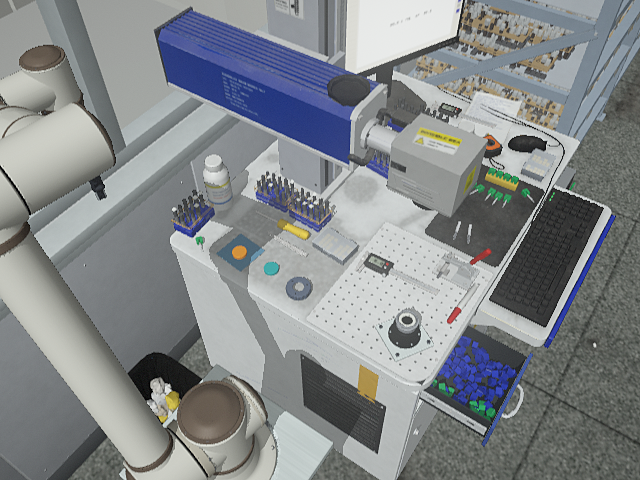

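View pics/side0.png

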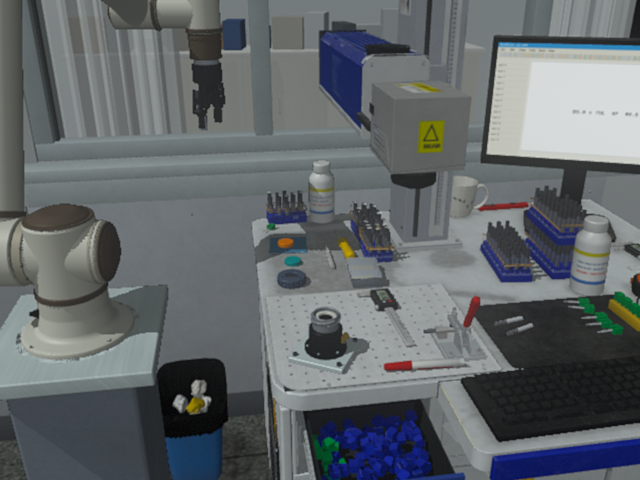

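The scene view shows the amber disc at about (239,253), a teal lookalike at (272,268), the ring at (299,288) and the holder's mouth at (406,316). In the side view they are at (286,243), (291,278) for the ring and (325,315) for the mouth.

```bash
cat > h.py <<'E'
import numpy as np,cv2
def ray(d,u,v):
    E=d["extrinsics"];R,t=E[:3,:3],E[:3,3]
    return -R.T@t, R.T@np.array([(u-d["cx"])/d["fx"],(v-d["cy"])/d["fy"],1])
def onz(d,u,v,z):
    o,r=ray(d,u,v);return o+r*(z-o[2])/r[2]
def wray(d,u,v,p,R):
    dx,dy=u-d["cx"],v-d["cy"];r=np.hypot(dx,dy);th=r/d["fx"]
    c=np.array([np.sin(th)*dx/r,np.sin(th)*dy/r,np.cos(th)]) if r else np.array([0,0,1.])
    M=d["mount"];return p+R@M[:3,3],R@M[:3,:3]@c
def wonz(d,u,v,z,p,R):
    o,r=wray(d,u,v,p,R);return o+r*(z-o[2])/r[2]
def blob(m,near):
    n,l,s,c=cv2.connectedComponentsWithStats(m.astype(np.uint8))
    i=1+np.argmin(np.hypot(*(c[1:]-near).T)+1000*(s[1:,4]<15));return c[i],s[i]
E
python3 - <<'E'
from h import *
for n,b,g,h in(("scene",(239,253),(299,288),(406,316)),("side",(286,243),(291,278),(325,315))):
    d=np.load(f"pics/{n}0.npz");im=d["pixels"];hsv=cv2.cvtColor(im,cv2.COLOR_RGB2HSV)
    c,s=blob((hsv[...,0]<22)&(hsv[...,1]>150)&(hsv[...,2]>100),b);print(n,"amber",c,s,onz(d,*c,.010))
    for nm,p,z in(("ring",g,.018),("mouth",h,.0839)):
        print(nm,onz(d,*p,z), "hsv",hsv[p[1]-14:p[1]+15:4,p[0]-16:p[0]+17:4].tolist() if 0 else "")
    x,y=g;cv2.imwrite(f"pics/c{n}.png",np.hstack([cv2.resize(im[q[1]-30:q[1]+30,q[0]-30:q[0]+30,::-1],None,fx=6.5,fy=6.5,interpolation=cv2.INTER_NEAREST) for q in(g,h)]))
E
python3 -c "
import cv2,numpy as np
cv2.imwrite('pics/cc.png',cv2.resize(np.vstack([cv2.imread('pics/cscene.png'),cv2.imread('pics/cside.png')]),(600,600)))"
```

```text
scene amber [239.01986755 251.95364238] [232 246  15  13 151] [0.42156995 0.31469112 0.01      ]
ring [0.41296622 0.11746463 0.018     ] hsv 
mouth [ 0.44943771 -0.15085212  0.0839    ] hsv 
side amber [284.89830508 242.40677966] [278 238  15  10 118] [0.42052152 0.31721618 0.01      ]
ring [0.41345114 0.11120966 0.018     ] hsv 
mouth [ 0.44352306 -0.1601214   0.0839    ] hsv
```

View pics/cc.png

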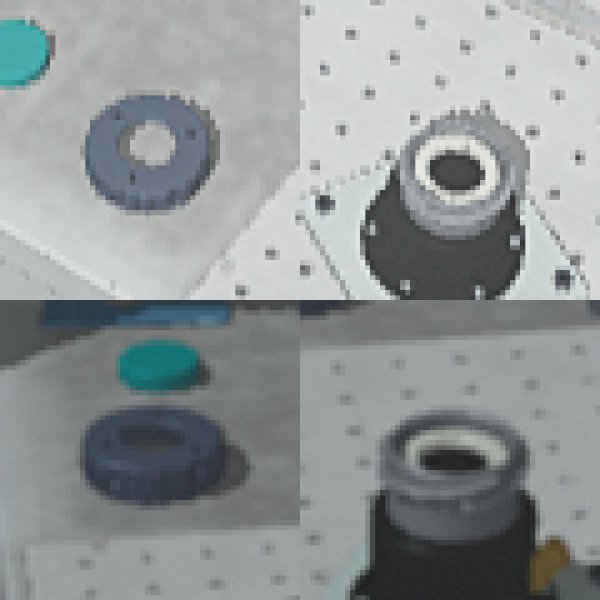

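View pics/wrist0.png

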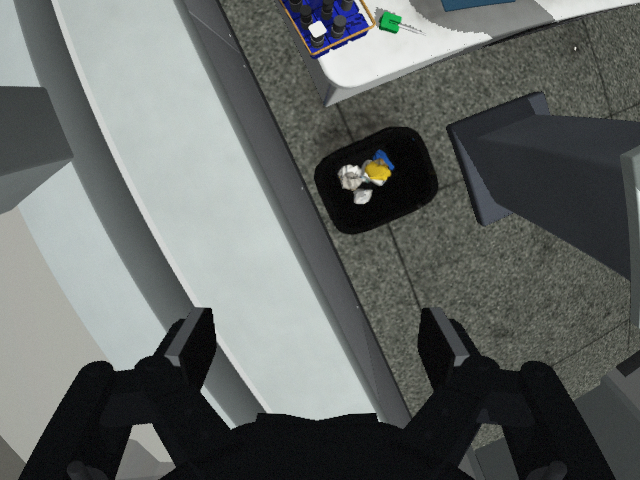

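Emit:
drive_tool(plan=[[[0.4,-0.5,0],[0,0,0]],[[0.8,-1,0],[0,0,0]],[[0.8,-1,0],[0,0,0]]])

```text
time_s: 0.45
tcp_pos: [0.3375, 0.4674, 0.231]
eef_rot: [[0.911, -0.411, -0.001], [-0.411, -0.911, -0.001], [0.0, 0.001, -1.0]]
contact_force: [-0.3, 1.1, 0.6]
finger_gap: 1.0
gripper_force: 0.0
```

Emit:
drive_tool(plan=[[[0.4,-0.5,0],[0,0,0]],[[0.8,-1,0],[0,0,0]],[[0.8,-1,0],[0,0,0]],[[0.8,-1,0],[0,0,0]]])

```text
time_s: 0.85
tcp_pos: [0.4179, 0.3671, 0.2311]
eef_rot: [[0.91, -0.414, -0.001], [-0.414, -0.91, -0.001], [-0.0, 0.001, -1.0]]
contact_force: [-0.0, 0.1, 0.1]
finger_gap: 1.002
gripper_force: 0.0
```

Emit:
drive_tool(plan=[[[0.05,-0.5,-0.2],[0,0,0]],[[0.05,-0.55,-0.3],[0,0,0]],[[0.05,-0.55,-0.3],[0,0,0]],[[0.05,-0.55,-0.3],[0,0,0]],[[0.05,-0.55,-0.3],[0,0,0]]])

```text
time_s: 1.35
tcp_pos: [0.4217, 0.3166, 0.2021]
eef_rot: [[0.913, -0.409, 0.001], [-0.409, -0.913, 0.001], [0.001, -0.002, -1.0]]
contact_force: [-0.7, 0.3, -0.6]
finger_gap: 1.001
gripper_force: 0.0
```

```bash
cat > w.py <<'E'
import sys
from bench import manip
from h import *
def shot(n):
    s=manip.read_state();d=manip.snapshot("wrist");cv2.imwrite(f"pics/{n}.png",d["pixels"][:,:,::-1])
    d["p"]=np.array(s["tcp_pos"]);d["R"]=np.array(s["eef_rot"]);np.savez(f"pics/{n}.npz",**d)
    print(s["time_s"],np.round(d["p"],4),np.round(d["R"],3).tolist(),s["finger_gap"],np.round(s["contact_force"],2));return d
E
python3 - <<'E'
from w import *
d=shot("wA");hsv=cv2.cvtColor(d["pixels"],cv2.COLOR_RGB2HSV)
m=(hsv[...,0]<22)&(hsv[...,1]>150)&(hsv[...,2]>100)
c,s=blob(m,(320,240));print(c,s,wonz(d,*c,.011,d["p"],d["R"]))
E
```

```text
1.35 [0.4217 0.3166 0.2021] [[0.913, -0.409, 0.001], [-0.409, -0.913, 0.001], [0.001, -0.002, -1.0]] 1.0005604265795767 [-0.69  0.27 -0.6 ]
[319.26027397 208.23059361] [ 299  188   41   41 1314] [0.42095151 0.31468282 0.011     ]
```

View pics/wA.png

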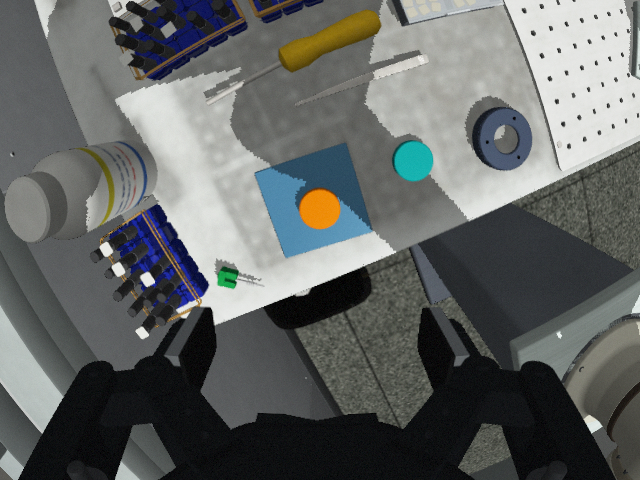

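Wrist view: the amber disc is centred at (319,208) on its pad, the teal disc at (413,160), the ring at (502,138). Both views agree on amber at (0.421, 0.315), so I'm descending.

Emit:
drive_tool(plan=[[[-0.01,-0.02,-0.5],[0,0,0]],[[-0.01,-0.02,-1],[0,0,0]],[[-0.01,-0.02,-1],[0,0,0]],[[-0.01,-0.02,-1],[0,0,0]]], jaw=0.65, squeeze=20)

```text
time_s: 1.8
tcp_pos: [0.421, 0.3139, 0.102]
eef_rot: [[0.913, -0.409, 0.001], [-0.409, -0.913, -0.001], [0.001, 0.0, -1.0]]
contact_force: [0.1, 0.1, 0.7]
finger_gap: 0.649
gripper_force: 0.0
```

Emit:
drive_tool(plan=[[[0,0,-0.4],[0,0,0]],[[0,0,-0.6],[0,0,0]],[[0,0,-0.6],[0,0,0]],[[0,0,-0.6],[0,0,0]],[[0,0,-0.6],[0,0,0]]])

```text
time_s: 2.3
tcp_pos: [0.4218, 0.3148, 0.044]
eef_rot: [[0.912, -0.41, 0.004], [-0.41, -0.912, 0.004], [0.002, -0.005, -1.0]]
contact_force: [-0.7, -0.5, -0.3]
finger_gap: 0.649
gripper_force: 0.0
```

Run:
```python
from w import *
d=shot("wB");hsv=cv2.cvtColor(d["pixels"],cv2.COLOR_RGB2HSV)
m=(hsv[...,0]<22)&(hsv[...,1]>150)&(hsv[...,2]>100)
c,s=blob(m,(320,240));print(c,s,wonz(d,*c,.0125,d["p"],d["R"]))
```

```text
2.3 [0.4218 0.3148 0.044 ] [[0.912, -0.41, 0.004], [-0.41, -0.912, 0.004], [0.002, -0.005, -1.0]] 0.6494813265235148 [-0.71 -0.55 -0.25]
[318.14816727 281.02426433] [ 282  248   73   67 3874] [0.42174781 0.31429156 0.0125    ]
```

View pics/wB.png

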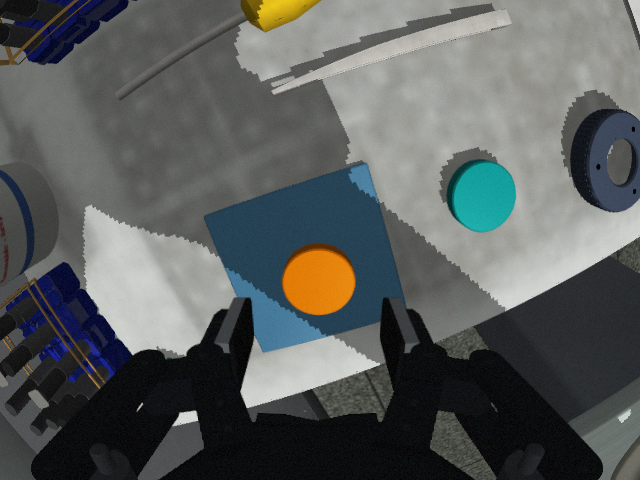

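The disc sits centred at (318,281) between the fingers and is 0.5 mm from the TCP. I'll descend to about 7 mm and close.

Emit:
drive_tool(plan=[[[0,0,-0.2],[0,0,0]],[[0,0,-0.35],[0,0,0]],[[0,0,-0.35],[0,0,0]],[[0,0,-0.35],[0,0,0]]])

```text
time_s: 2.75
tcp_pos: [0.421, 0.3136, 0.0074]
eef_rot: [[0.912, -0.41, 0.001], [-0.41, -0.912, 0.001], [0.001, -0.002, -1.0]]
contact_force: [0.0, 0.4, 1.0]
finger_gap: 0.649
gripper_force: 0.0
```

Emit:
drive_tool(plan=[[[0,0,0],[0,0,0]],[[0,0,0],[0,0,0]],[[0,0,0],[0,0,0]],[[0,0,0],[0,0,0]],[[0,0,0],[0,0,0]]], jaw=0.3, squeeze=20)

```text
time_s: 3.25
tcp_pos: [0.4211, 0.3137, 0.0077]
eef_rot: [[0.912, -0.41, 0.002], [-0.41, -0.912, 0.002], [0.001, -0.002, -1.0]]
contact_force: [-1.2, 0.0, 6.5]
finger_gap: 0.422
gripper_force: 19.8
```

Emit:
drive_tool(plan=[[[0,0,0.03],[0,0,0]],[[0,0,0.1],[0,0,0]],[[0,0,0.3],[0,0,0]],[[0,0,0.4],[0,0,0]],[[0,0,0.4],[0,0,0]]])

```text
time_s: 3.75
tcp_pos: [0.4212, 0.3139, 0.048]
eef_rot: [[0.912, -0.41, 0.002], [-0.41, -0.912, 0.003], [0.001, -0.004, -1.0]]
contact_force: [0.1, -0.2, -0.9]
finger_gap: 0.421
gripper_force: 20.2
```

Run:
```python
from w import *
d=shot("wC");d=manip.snapshot("side");np.savez("pics/sC.npz",**d)
a=d["pixels"][180:270,240:340,::-1];b=np.load("pics/wC.npz")["pixels"][230:410,200:440,::-1]
cv2.imwrite("pics/C.png",np.hstack([cv2.resize(a,(400,360)),cv2.resize(b,(400,360))]))
```

```text
3.75 [0.4212 0.3139 0.048 ] [[0.912, -0.41, 0.002], [-0.41, -0.912, 0.003], [0.001, -0.004, -1.0]] 0.4212998437353957 [ 0.08 -0.19 -0.95]
```

View pics/C.png

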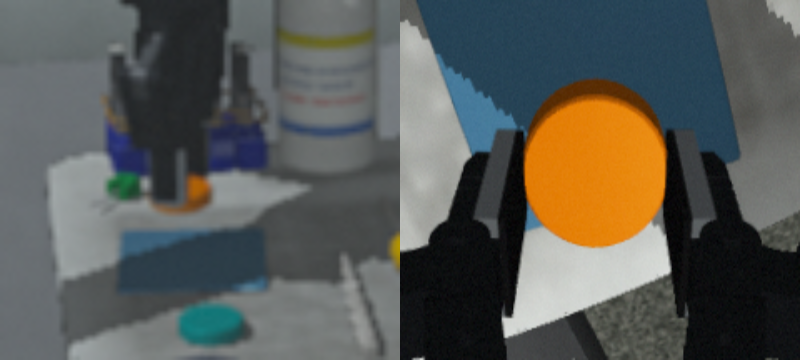

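The glass hangs level between the pads, centred at about (317,311) in the wrist image. Next I'll carry it up and across to look at the mouth.

Emit:
drive_tool(plan=[[[0,-0.3,0.4],[0,0,0]],[[0,-0.6,0.8],[0,0,0]],[[0,-1,1],[0,0,0]]])

```text
time_s: 4.15
tcp_pos: [0.4215, 0.2135, 0.1482]
eef_rot: [[0.913, -0.408, 0.003], [-0.408, -0.913, 0.002], [0.002, -0.003, -1.0]]
contact_force: [1.4, -0.3, -1.1]
finger_gap: 0.424
gripper_force: 20.4
```

Emit:
drive_tool(plan=[[[-0.1,-0.45,0.3],[0,0,0]],[[-0.2,-0.9,0.5],[0,0,0]],[[-0.2,-1,0.5],[0,0,0]]])

```text
time_s: 4.45
tcp_pos: [0.3995, 0.1104, 0.1979]
eef_rot: [[0.911, -0.412, 0.002], [-0.412, -0.911, 0.002], [0.001, -0.002, -1.0]]
contact_force: [0.5, 0.8, -0.6]
finger_gap: 0.42
gripper_force: 20.4
```

Emit:
drive_tool(plan=[[[-0.1,-0.45,0],[0,0,0]],[[-0.2,-0.9,0],[0,0,0]],[[-0.2,-1,0],[0,0,0]]])

```text
time_s: 4.75
tcp_pos: [0.3778, 0.0101, 0.195]
eef_rot: [[0.911, -0.413, -0.004], [-0.413, -0.911, -0.001], [-0.003, 0.002, -1.0]]
contact_force: [0.5, -0.3, -1.3]
finger_gap: 0.42
gripper_force: 20.5
```

Emit:
drive_tool(plan=[[[0,-0.45,0],[0,0,0]],[[0,-0.9,0],[0,0,0]],[[0,-1,0],[0,0,0]]])

```text
time_s: 5.05
tcp_pos: [0.3799, -0.0895, 0.1953]
eef_rot: [[0.91, -0.414, -0.002], [-0.414, -0.91, -0.0], [-0.002, 0.001, -1.0]]
contact_force: [-0.2, 0.3, -1.2]
finger_gap: 0.425
gripper_force: 20.5
```

Emit:
drive_tool(plan=[[[0,-0.3,0],[0,0,0]],[[0,-0.35,0],[0,0,0]],[[0,-0.35,0],[0,0,0]],[[0,-0.35,0],[0,0,0]]])

```text
time_s: 5.45
tcp_pos: [0.3805, -0.1214, 0.1959]
eef_rot: [[0.912, -0.41, -0.001], [-0.41, -0.912, 0.0], [-0.001, 0.0, -1.0]]
contact_force: [-0.0, -0.3, -1.3]
finger_gap: 0.425
gripper_force: 20.5
```

Run:
```python
from w import *
d=shot("wD");hsv=cv2.cvtColor(d["pixels"],cv2.COLOR_RGB2HSV)
m=(hsv[...,0]<22)&(hsv[...,1]>150)&(hsv[...,2]>200)
c,s=blob(m,(320,300));q=wonz(d,*c,d["p"][2]+.005,d["p"],d["R"]);print("glass",c,s,q,d["R"].T@(q-d["p"]))
```

```text
5.45 [ 0.3805 -0.1214  0.1959] [[0.912, -0.41, -0.001], [-0.41, -0.912, 0.0], [-0.001, 0.0, -1.0]] 0.42537657742005436 [-0.02 -0.33 -1.34]
glass [316.76882051 316.27630769] [ 275  280   84   73 4875] [ 0.38091528 -0.12148772  0.20087666] [ 3.98830454e-04 -5.89510558e-05 -5.00032657e-03]
```

View pics/wD.png

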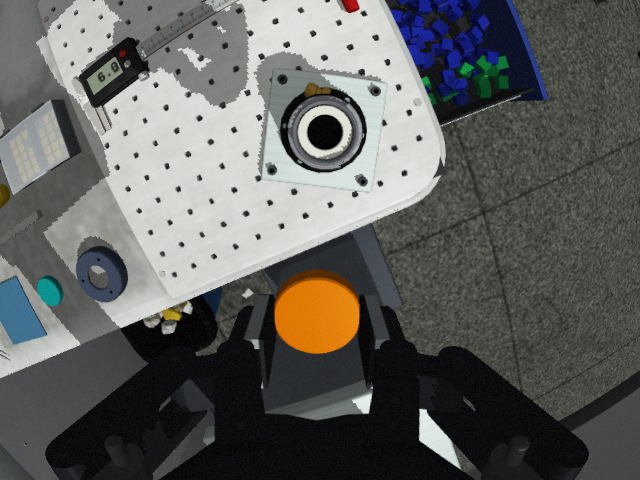

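The glass is at (317,316), within 0.5 mm of the TCP axis. The holder's mouth is at about (325,132) and the ring at (101,276).

```bash
cat > m.py <<'E'
from w import *
def rings(n,near,z):
    d=np.load(f"pics/{n}.npz");g=cv2.cvtColor(d["pixels"],cv2.COLOR_RGB2GRAY)
    c,s=blob(g>170,near) if 0 else (None,None)
    # white seal: bright pixels within 30 px
    yy,xx=np.mgrid[:480,:640];near=np.array(near,float)
    m=((g>180)&(np.hypot(xx-near[0],yy-near[1])<32)).astype(np.uint8)
    cs,_=cv2.findContours(m,cv2.RETR_CCOMP,cv2.CHAIN_APPROX_NONE)
    for k in cs:
        if len(k)>30:
            e=cv2.fitEllipse(k);q=[wonz(d,*e[0],zz,d["p"],d["R"]) for zz in z]
            a=wonz(d,e[0][0]-e[1][0]/2,e[0][1],z[0],d["p"],d["R"]);b=wonz(d,e[0][0]+e[1][0]/2,e[0][1],z[0],d["p"],d["R"])
            print(np.round(e[0],1),np.round(e[1],1),np.round(q,4).tolist(),"dia",np.linalg.norm(a-b).round(4))
E
python3 - <<'E'
from m import *
rings("wD",(325,132),(.0779,.0839))
d=np.load("pics/sC.npz");print(onz(d,326,315.6,.0839));d=np.load("pics/scene0.npz");print(onz(d,407.6,319.6,.0839))
d=np.load("pics/wD.npz");g=cv2.cvtColor(d["pixels"],cv2.COLOR_RGB2HSV)
m=(g[...,0]>100)&(g[...,0]<125)&(g[...,1]>70)&(g[...,2]<150)
n,l,s,c=cv2.connectedComponentsWithStats(m.astype(np.uint8));i=l[285,120] or 0;print(s[i],c[i])
k=cv2.findContours((l==i).astype(np.uint8),cv2.RETR_EXTERNAL,cv2.CHAIN_APPROX_NONE)[0][0];e=cv2.fitEllipse(cv2.convexHull(k));print(e,wonz(d,*e[0],.015,d["p"],d["R"]))
# hole of lip
cs,h=cv2.findContours((l==i).astype(np.uint8),cv2.RETR_CCOMP,cv2.CHAIN_APPROX_NONE)
for k in cs:
    if 25<len(k)<120:e=cv2.fitEllipse(k);print("hole",e,wonz(d,*e[0],.018,d["p"],d["R"]))
E
```

```text
[323.7 130.7] [48.8 52.8] [[0.4449, -0.1556, 0.0779], [0.4451, -0.1555, 0.0839]] dia 0.0337
[324.6 132. ] [37.3 38. ] [[0.4438, -0.1558, 0.0779], [0.444, -0.1557, 0.0839]] dia 0.0257
[ 0.44488221 -0.16232776  0.0839    ]
[ 0.44328715 -0.15833709  0.0839    ]
[  77  246   51   56 1687] [101.9122703  273.52578542]
((101.43972778320312, 273.5509033203125), (48.4296989440918, 56.01409912109375), 151.1328887939453) [0.41519282 0.11597786 0.015     ]
hole ((97.991455078125, 276.5342712402344), (19.41207504272461, 27.409496307373047), 148.53082275390625) [0.4144756 0.120065  0.018    ]
```

Emit:
drive_tool(plan=[[[-0.08,0,-0.4],[0,0,0]],[[-0.08,0,-0.75],[0,0,0]],[[-0.08,0,-0.75],[0,0,0]],[[-0.08,0,-0.75],[0,0,0]],[[-0.08,0,-0.75],[0,0,0]]])

```text
time_s: 6.0
tcp_pos: [0.3742, -0.1216, 0.123]
eef_rot: [[0.913, -0.409, 0.004], [-0.409, -0.913, -0.0], [0.003, -0.001, -1.0]]
contact_force: [1.1, -0.8, 0.3]
finger_gap: 0.418
gripper_force: 20.5
```

Run:
```python
from m import *
d=shot("wE");o=d["p"]+d["R"]@d["mount"][:3,3];print(o)
# predicted pixel of mouth
q=np.array([.444,-.1557,.0779]);M=d["mount"];c=M[:3,:3].T@(d["R"].T@(q-d["p"])-M[:3,3]);th=np.arctan2(np.hypot(c[0],c[1]),c[2]);r=th*d["fx"]/np.hypot(c[0],c[1]);u=(d["cx"]+r*c[0],d["cy"]+r*c[1]);print("pred",u)
g=cv2.cvtColor(d["pixels"],cv2.COLOR_RGB2GRAY);yy,xx=np.mgrid[:480,:640]
m=((g>180)&(np.hypot(xx-u[0],yy-u[1])<55)).astype(np.uint8)
for k in cv2.findContours(m,cv2.RETR_CCOMP,cv2.CHAIN_APPROX_NONE)[0]:
    if len(k)>60:
        e=cv2.fitEllipse(cv2.convexHull(k));print(np.round(e[0],1),np.round(e[1],1),len(k),[wonz(d,*e[0],z,d["p"],d["R"]).round(4).tolist() for z in(.0779,)])
cv2.imwrite("pics/E.png",d["pixels"][max(0,int(u[1])-110):int(u[1])+110,int(u[0])-110:int(u[0])+110,::-1])
```

```text
6.0 [ 0.3742 -0.1216  0.123 ] [[0.913, -0.409, 0.004], [-0.409, -0.913, -0.0], [0.003, -0.001, -1.0]] 0.4181966929174545 [ 1.11 -0.77  0.32]
[ 0.44656342 -0.15405203  0.26493034]
pred (np.float64(322.1513400811276), np.float64(125.3493556879559))
[333.2 122.2] [49.3 63.5] 184 [[0.4432, -0.1613, 0.0779]]
```

View pics/E.png

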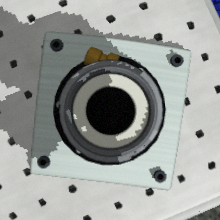

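The crop shows the dark seal hole at about (110,110), which is right where the mouth was predicted. I'll measure the hole precisely.

Run:
```python
from m import *
d=np.load("pics/wE.npz");g=cv2.cvtColor(d["pixels"],cv2.COLOR_RGB2GRAY)
n,l,s,c=cv2.connectedComponentsWithStats((g<60).astype(np.uint8));i=l[125,322];print(s[i],c[i])
k=cv2.findContours((l==i).astype(np.uint8),cv2.RETR_EXTERNAL,cv2.CHAIN_APPROX_NONE)[0][0];e=cv2.fitEllipse(k)
print(e,wonz(d,*e[0],.0775,d["p"],d["R"]),"cmd est",d["p"])
```

```text
[ 298  102   49   48 1855] [322.01024259 125.43180593]
((322.0162048339844, 125.43534851074219), (47.157291412353516, 48.30205535888672), 105.6070556640625) [ 0.44398214 -0.15562454  0.0775    ] cmd est [ 0.37423611 -0.1216439   0.12300753]
```

Emit:
drive_tool(plan=[[[0.4,-0.2,0],[0,0,0]],[[0.695,-0.34,-0.1],[0,0,0]],[[0.695,-0.34,-0.2],[0,0,0]],[[0.695,-0.34,-0.2],[0,0,0]],[[0.695,-0.34,-0.2],[0,0,0]],[[0.695,-0.34,-0.2],[0,0,0]]])

```text
time_s: 6.65
tcp_pos: [0.4416, -0.1558, 0.1022]
eef_rot: [[0.912, -0.41, 0.001], [-0.41, -0.912, -0.0], [0.001, -0.0, -1.0]]
contact_force: [0.1, 0.7, -0.3]
finger_gap: 0.421
gripper_force: 20.5
```

Run:
```python
from w import *
for i in range(4):
    s=manip.read_state();print(np.round(s["tcp_pos"],4),np.round(s["contact_force"],2),s["time_s"]);manip.snapshot("side")
```

```text
[ 0.4416 -0.1558  0.1022] [ 0.11  0.73 -0.32] 6.65
[ 0.4417 -0.1558  0.1022] [ 0.17  0.38 -1.32] 6.7
[ 0.4418 -0.1558  0.1022] [-0.41 -0.59  0.35] 6.75
[ 0.4418 -0.1558  0.1021] [ 0.16  0.22 -0.81] 6.8
```

Emit:
drive_tool(plan=[[[0.02,0,-0.06],[0,0,0]],[[0.02,0,-0.12],[0,0,0]],[[0.02,0,-0.12],[0,0,0]],[[0.02,0,-0.14],[0,0,0]],[[0.02,0,-0.15],[0,0,0]],[[0.02,0,-0.15],[0,0,0]]])

```text
time_s: 7.45
tcp_pos: [0.4439, -0.1561, 0.0862]
eef_rot: [[0.912, -0.41, -0.0], [-0.41, -0.912, -0.0], [-0.0, 0.0, -1.0]]
contact_force: [0.0, -0.3, -1.0]
finger_gap: 0.424
gripper_force: 20.5
```

Emit:
drive_tool(plan=[[[0,0,-0.01],[0,0,0]],[[0,0,-0.02],[0,0,0]],[[0,0,-0.02],[0,0,0]]])

```text
time_s: 7.75
tcp_pos: [0.4441, -0.1561, 0.0843]
eef_rot: [[0.912, -0.41, 0.0], [-0.41, -0.912, -0.0], [0.0, -0.0, -1.0]]
contact_force: [0.1, 0.4, -0.4]
finger_gap: 0.42
gripper_force: 20.5
```

Emit:
drive_tool(plan=[[[0,0,-0.01],[0,0,0]],[[0,0,-0.015],[0,0,0]],[[0,0,-0.015],[0,0,0]]])

```text
time_s: 8.05
tcp_pos: [0.4441, -0.1561, 0.0829]
eef_rot: [[0.912, -0.41, 0.0], [-0.41, -0.912, -0.0], [0.0, -0.0, -1.0]]
contact_force: [0.6, 0.0, 1.9]
finger_gap: 0.426
gripper_force: 21.0
```

Run:
```python
from w import *
shot("wF");d=manip.snapshot("side");np.savez("pics/sF.npz",**d)
a=d["pixels"][270:370,275:375,::-1];b=np.load("pics/wF.npz")["pixels"][220:420,210:430,::-1]
cv2.imwrite("pics/F.png",np.hstack([cv2.resize(a,(400,400)),cv2.resize(b,(400,400))]))
```

```text
8.05 [ 0.4441 -0.1561  0.0829] [[0.912, -0.41, 0.0], [-0.41, -0.912, -0.0], [0.0, -0.0, -1.0]] 0.42572461813769513 [0.65 0.05 1.88]
```

View pics/F.png

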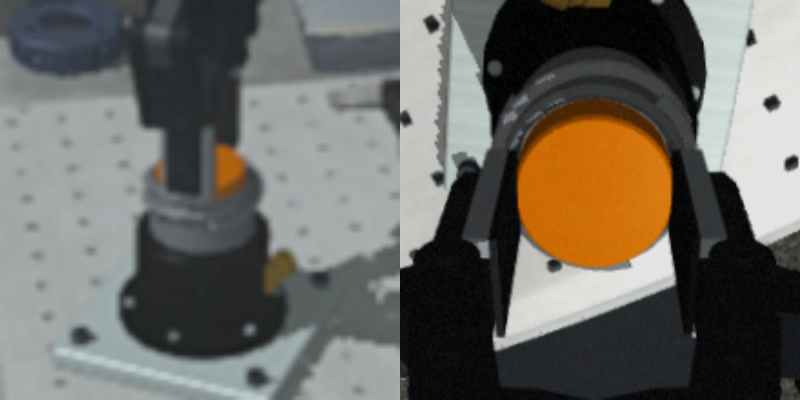

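The image shows the glass inside the mouth, level, with the finger tips just at the rim and contact force starting. I'll release it, lift, and then press it home lightly.

Emit:
drive_tool(plan=[[[0,0,0],[0,0,0]],[[0,0,0],[0,0,0]],[[0,0,0.0],[0,0,0]],[[0,0,0.1],[0,0,0]],[[0,0,0.3],[0,0,0]],[[0,0,0.3],[0,0,0]],[[0,0,0.3],[0,0,0]]], jaw=0.6)

```text
time_s: 8.85
tcp_pos: [0.4441, -0.156, 0.1134]
eef_rot: [[0.912, -0.41, 0.002], [-0.41, -0.912, 0.0], [0.001, -0.001, -1.0]]
contact_force: [-0.3, -0.3, -1.4]
finger_gap: 0.599
gripper_force: 0.0
```

```bash
cat > g.py <<'E'
from m import *
def glass(n):
    d=shot(n);d=np.load(f"pics/{n}.npz");hsv=cv2.cvtColor(d["pixels"],cv2.COLOR_RGB2HSV)
    m=(hsv[...,0]<22)&(hsv[...,1]>150)&(hsv[...,2]>130)
    n_,l,s,c=cv2.connectedComponentsWithStats(m.astype(np.uint8));i=1+np.argmax(s[1:,4])
    k=cv2.findContours((l==i).astype(np.uint8),cv2.RETR_EXTERNAL,cv2.CHAIN_APPROX_NONE)[0][0]
    e=cv2.fitEllipse(k);z=.0879
    P=np.array([wonz(d,*q[0],z,d["p"],d["R"]) for q in cv2.convexHull(k)])
    (cx,cy),r=cv2.minEnclosingCircle(P[:,:2].astype(np.float32));print(e,s[i],"ctr",cx,cy,"r",r)
    print(wonz(d,*e[0],z,d["p"],d["R"]))
E
python3 -c "
from g import *
glass('wG')"
```

```text
8.85 [ 0.4441 -0.156   0.1134] [[0.912, -0.41, 0.002], [-0.41, -0.912, 0.0], [0.001, -0.001, -1.0]] 0.5992589021909936 [-0.32 -0.31 -1.38]
((317.1565246582031, 285.2606201171875), (66.29022216796875, 73.87789154052734), 86.56864166259766) [ 280  252   75   67 3946] ctr 0.4439048171043396 -0.15597236156463623 r 0.0187608040869236
[ 0.44457699 -0.15632118  0.0879    ]
```

Emit:
drive_tool(plan=[[[0,0,0],[0,0,0]],[[0,0,0],[0,0,0]],[[0,0,-0.1],[0,0,0]],[[0,0,-0.2],[0,0,0]],[[0,0,-0.23],[0,0,0]],[[0,0,-0.25],[0,0,0]],[[0,0,-0.25],[0,0,0]]], jaw=0)

```text
time_s: 9.6
tcp_pos: [0.4431, -0.156, 0.0875]
eef_rot: [[0.912, -0.41, -0.002], [-0.41, -0.912, -0.0], [-0.002, 0.001, -1.0]]
contact_force: [-1.1, -0.2, 2.0]
finger_gap: -0.003
gripper_force: 0.9
```

Emit:
drive_tool(plan=[[[0,0,-0.005],[0,0,0]],[[0,0,-0.008],[0,0,0]],[[0,0,-0.008],[0,0,0]]])

```text
time_s: 9.9
tcp_pos: [0.444, -0.1561, 0.0873]
eef_rot: [[0.912, -0.41, 0.0], [-0.41, -0.912, -0.0], [0.0, -0.0, -1.0]]
contact_force: [-1.5, -0.6, 3.5]
finger_gap: 0.005
gripper_force: 1.6
```

The glass is home: its top reads 0.0873 under about 4 N, against 0.0879 expected. Now to the ring.

Emit:
drive_tool(plan=[[[0,0,0.2],[0,0,0]],[[0,0.3,0.6],[0,0,0]],[[-0.1,0.8,1],[0,0,0]],[[-0.1,1,1],[0,0,0]]], jaw=1)

```text
time_s: 10.3
tcp_pos: [0.4359, -0.0546, 0.1905]
eef_rot: [[0.912, -0.41, 0.008], [-0.41, -0.912, 0.001], [0.007, -0.005, -1.0]]
contact_force: [1.2, -0.3, -0.6]
finger_gap: 0.679
gripper_force: 0.0
```

Emit:
drive_tool(plan=[[[-0.1,0.5,0],[0,0,0]],[[-0.3,1,0],[0,0,0]],[[-0.3,1,0],[0,0,0]]])

```text
time_s: 10.6
tcp_pos: [0.4032, 0.048, 0.1875]
eef_rot: [[0.915, -0.404, 0.002], [-0.404, -0.915, 0.002], [0.001, -0.003, -1.0]]
contact_force: [-0.3, -0.0, 0.4]
finger_gap: 1.004
gripper_force: 0.0
```

Emit:
drive_tool(plan=[[[0.1,0.5,-0.1],[0,0,0]],[[0.1,0.75,-0.2],[0,0,0]],[[0.1,0.75,-0.3],[0,0,0]],[[0.1,0.75,-0.3],[0,0,0]],[[0.1,0.75,-0.3],[0,0,0]],[[0.1,0.75,-0.3],[0,0,0]]])

```text
time_s: 11.2
tcp_pos: [0.4142, 0.1182, 0.1575]
eef_rot: [[0.911, -0.412, 0.001], [-0.412, -0.911, 0.0], [0.001, -0.001, -1.0]]
contact_force: [-0.8, 0.2, 1.1]
finger_gap: 1.001
gripper_force: 0.0
```

```bash
cat > r.py <<'E'
from m import *
def meas(n):
    d=shot(n);print("q",np.round(manip.read_state()["joint_pos"],1));d=np.load(f"pics/{n}.npz");g=cv2.cvtColor(d["pixels"],cv2.COLOR_RGB2HSV)
    m=(g[...,0]>100)&(g[...,0]<130)&(g[...,1]>60)&(g[...,2]<170)&(g[...,2]>35);m[:80]=0
    n_,l,s,c=cv2.connectedComponentsWithStats(m.astype(np.uint8))
    for i in range(1,n_):
        if s[i,4]<600: continue
        k=cv2.findContours((l==i).astype(np.uint8),cv2.RETR_CCOMP,cv2.CHAIN_APPROX_NONE)[0]
        for q in k:
            if len(q)>50:
                h=cv2.convexHull(q);e=cv2.fitEllipse(h);P=np.array([wonz(d,*x[0],.018,d["p"],d["R"])[:2] for x in h],np.float32);f=cv2.fitEllipse(P)
                print(i,s[i],np.round(e[0],1),"at18",np.round(f[0],4),np.round(f[1],4))
    t=(g[...,0]>80)&(g[...,0]<98)&(g[...,1]>120)&(g[...,2]>80);c,s=blob(t,(400,150));print("teal",c,s,wonz(d,*c,.008,d["p"],d["R"]))
E
python3 -c "
from r import *
meas('wH')"
```

```text
11.2 [0.4142 0.1182 0.1575] [[0.911, -0.412, 0.001], [-0.412, -0.911, 0.0], [0.001, -0.001, -1.0]] 1.001225606352182 [-0.75  0.23  1.06]
q [ 37.7   7.3 -31.7   0.  -50.9  28. ]
7 [   0   80  126   97 1439] [ 60.5 125.9] at18 [0.5962 0.3013] [0.0249 0.1887]
33 [ 274  186   76   75 3398] [311.7 222.9] at18 [0.4156 0.1221] [0.0599 0.0607]
33 [ 274  186   76   75 3398] [311.5 224.7] at18 [0.4149 0.1225] [0.0291 0.0295]
35 [  77  236  106  100 6189] [131.9 285.8] at18 [0.4298 0.302 ] [0.1046 0.1195]
40 [   3  283   64   85 1899] [ 35. 325.] at18 [0.4392 0.4597] [0.0717 0.1173]
teal [206.65839416 253.2350365 ] [ 186  233   44   41 1370] [0.42688656 0.21662403 0.008     ]
```

Emit:
drive_tool(plan=[[[0.01,0.04,-0.4],[0,0,0]],[[0.01,0.04,-0.8],[0,0,0]],[[0.01,0.04,-0.9],[0,0,0]],[[0.01,0.04,-0.9],[0,0,0]],[[0.01,0.04,-0.9],[0,0,0]],[[0.01,0.04,-0.9],[0,0,0]],[[0.01,0.04,-0.9],[0,0,0]]])

```text
time_s: 11.95
tcp_pos: [0.4158, 0.1235, 0.0684]
eef_rot: [[0.912, -0.41, 0.003], [-0.41, -0.912, 0.002], [0.002, -0.003, -1.0]]
contact_force: [0.5, -0.0, -0.0]
finger_gap: 1.001
gripper_force: 0.0
```

```bash
python3 -c "
from r import *
meas('wI')"
```

```text
11.95 [0.4158 0.1235 0.0684] [[0.912, -0.41, 0.003], [-0.41, -0.912, 0.002], [0.002, -0.003, -1.0]] 1.0014936152548988 [ 0.55 -0.03 -0.02]
q [ 38.2  15.5 -38.    0.  -36.3  27.6]
24 [ 266  214  107  100 6307] [319.3 263.5] at18 [0.4158 0.1222] [0.0598 0.0603]
24 [ 266  214  107  100 6307] [319.4 266.6] at18 [0.4152 0.1224] [0.0286 0.0291]
26 [  28  273  117  107 6783] [ 89.3 326.2] at18 [0.4358 0.2976] [0.0961 0.1035]
53 [  0 360  29  57 885] [  5.5 388. ] at18 [0.4129 0.4556] [0.0467 0.1028]
teal [175.99289229 297.00492072] [ 152  275   54   49 1829] [0.42922769 0.21682853 0.008     ]
```

Emit:
drive_tool(plan=[[[0,-0.01,-0.3],[0,0,0]],[[0,-0.01,-0.5],[0,0,0]],[[0,-0.01,-0.62],[0,0,0]],[[0,-0.01,-0.65],[0,0,0]],[[0,-0.01,-0.65],[0,0,0]],[[0,-0.01,-0.65],[0,0,0]]])

```text
time_s: 12.6
tcp_pos: [0.4155, 0.1224, 0.0028]
eef_rot: [[0.912, -0.41, 0.001], [-0.41, -0.912, 0.001], [0.001, -0.002, -1.0]]
contact_force: [0.2, -0.5, 0.9]
finger_gap: 0.999
gripper_force: 0.0
```

Emit:
drive_tool(plan=[[[0,0,0],[0,0,0]],[[0,0,0],[0,0,0]],[[0,0,0],[0,0,0]],[[0,0,0],[0,0,0]],[[0,0,0],[0,0,0]]], jaw=0.5, squeeze=40)

```text
time_s: 13.1
tcp_pos: [0.4153, 0.1222, 0.0032]
eef_rot: [[0.912, -0.41, 0.001], [-0.41, -0.912, 0.001], [0.001, -0.001, -1.0]]
contact_force: [-2.5, -0.4, 8.2]
finger_gap: 0.701
gripper_force: 41.4
```

Emit:
drive_tool(plan=[[[0,0,0.1],[0,0,0]],[[0,0,0.5],[0,0,0]],[[0,0,1],[0,0,0]],[[0,-0.3,1],[0,0,0]],[[0,-0.7,1],[0,0,0]],[[0,-1,1],[0,0,0]]])

```text
time_s: 13.7
tcp_pos: [0.4143, 0.0207, 0.103]
eef_rot: [[0.912, -0.41, 0.001], [-0.41, -0.912, 0.001], [0.001, -0.001, -1.0]]
contact_force: [0.0, 0.2, -0.8]
finger_gap: 0.701
gripper_force: 44.1
```

Emit:
drive_tool(plan=[[[0.1,-0.4,0.3],[0,0,0]],[[0.2,-0.8,0.4],[0,0,0]],[[0.25,-1,0.4],[0,0,0]]])

```text
time_s: 14.0
tcp_pos: [0.4413, -0.0802, 0.1446]
eef_rot: [[0.911, -0.412, 0.005], [-0.412, -0.911, 0.0], [0.005, -0.003, -1.0]]
contact_force: [0.1, 0.4, -1.8]
finger_gap: 0.7
gripper_force: 44.2
```

Emit:
drive_tool(plan=[[[0.04,-0.4,0],[0,0,0]],[[0.04,-0.78,0],[0,0,0]],[[0.04,-0.78,-0.2],[0,0,0]],[[0.04,-0.78,-0.3],[0,0,0]],[[0.04,-0.78,-0.3],[0,0,0]],[[0.04,-0.78,-0.3],[0,0,0]],[[0.04,-0.78,-0.3],[0,0,0]]])

```text
time_s: 14.7
tcp_pos: [0.4445, -0.1554, 0.1128]
eef_rot: [[0.913, -0.409, 0.001], [-0.409, -0.913, -0.0], [0.001, -0.0, -1.0]]
contact_force: [0.4, -0.2, -1.4]
finger_gap: 0.7
gripper_force: 44.2
```

```bash
cat > k.py <<'E'
from m import *
d=shot("wK");st=manip.read_state();print("q",np.round(st["joint_pos"],1),"tq",np.round(st["ft_torque"],3),st["finger_gap"])
g=cv2.cvtColor(d["pixels"],cv2.COLOR_RGB2HSV);zt=d["p"][2]+.015
am=(g[...,0]<25)&(g[...,1]>120)&(g[...,2]>60)
m=(g[...,0]>100)&(g[...,0]<130)&(g[...,1]>60)&(g[...,2]<170)&(g[...,2]>35);m[:150]=0;m[:,:180]=0;m[:,460:]=0
n_,l,s,c=cv2.connectedComponentsWithStats(m.astype(np.uint8));i=1+np.argmax(s[1:,4])
for q in cv2.findContours((l==i).astype(np.uint8),cv2.RETR_CCOMP,cv2.CHAIN_APPROX_NONE)[0]:
    if len(q)>60:
        h=cv2.convexHull(q);P=np.array([wonz(d,*x[0],zt,d["p"],d["R"])[:2] for x in h],np.float32);f=cv2.fitEllipse(P)
        v=d["R"].T@(np.r_[f[0],zt]-d["p"]);print(np.round(f[0],4),np.round(f[1],4),"tool",np.round(v,4))
c,s=blob(am,(318,300));print("amber",c,s)
E
python3 k.py
```

```text
14.7 [ 0.4445 -0.1554  0.1128] [[0.913, -0.409, 0.001], [-0.409, -0.913, -0.0], [0.001, -0.0, -1.0]] 0.6995489550168484 [ 0.44 -0.21 -1.37]
q [  0.6  14.6 -30.1   0.  -45.2  65.3] tq [-0.029  0.014 -0.004] 0.7006468049853167
[ 0.4456 -0.1557] [0.0594 0.0609] tool [ 0.0011 -0.0002 -0.015 ]
[ 0.4451 -0.1556] [0.0283 0.0286] tool [ 0.0006 -0.0001 -0.015 ]
amber [317.23307292 308.8203125 ] [292 299  52  21 768]
```

Emit:
drive_tool(plan=[[[-0.01,0,-0.1],[0,0,0]],[[-0.01,0,-0.2],[0,0,0]],[[-0.01,0,-0.25],[0,0,0]],[[-0.01,0,-0.25],[0,0,0]],[[-0.01,0,-0.25],[0,0,0]]])

```text
time_s: 15.25
tcp_pos: [0.4429, -0.1561, 0.0867]
eef_rot: [[0.912, -0.41, -0.001], [-0.41, -0.912, -0.0], [-0.001, 0.0, -1.0]]
contact_force: [0.0, 0.3, -0.9]
finger_gap: 0.7
gripper_force: 44.2
```

Emit:
drive_tool(plan=[[[0,0,-0.02],[0,0,0]],[[0,0,-0.03],[0,0,0]],[[0,0,-0.03],[0,0,0]]])

```text
time_s: 15.55
tcp_pos: [0.4431, -0.1561, 0.0841]
eef_rot: [[0.912, -0.41, 0.0], [-0.41, -0.912, -0.0], [0.0, -0.0, -1.0]]
contact_force: [0.5, 0.2, -0.5]
finger_gap: 0.702
gripper_force: 44.2
```

Emit:
drive_tool(plan=[[[0,0,-0.01],[0,0,0]],[[0,0,-0.02],[0,0,0]],[[0,0,-0.02],[0,0,0]]])

```text
time_s: 15.85
tcp_pos: [0.4437, -0.1562, 0.0822]
eef_rot: [[0.912, -0.41, 0.002], [-0.41, -0.912, -0.0], [0.002, -0.0, -1.0]]
contact_force: [0.6, -1.8, -0.6]
finger_gap: 0.696
gripper_force: 44.2
```

Emit:
drive_tool(plan=[[[0,0,-0.01],[0,0,0]],[[0,0,-0.015],[0,0,0]],[[0,0,-0.015],[0,0,0]]])

```text
time_s: 16.15
tcp_pos: [0.4437, -0.1562, 0.0808]
eef_rot: [[0.912, -0.41, 0.002], [-0.41, -0.912, -0.0], [0.002, -0.0, -1.0]]
contact_force: [1.7, -2.0, 0.3]
finger_gap: 0.702
gripper_force: 44.3
```

Emit:
drive_tool(plan=[[[0,0,-0.01],[0,0,0]],[[0,0,-0.015],[0,0,0]],[[0,0,-0.015],[0,0,0]]])

```text
time_s: 16.45
tcp_pos: [0.4436, -0.1561, 0.0792]
eef_rot: [[0.912, -0.41, 0.001], [-0.41, -0.912, -0.0], [0.001, -0.0, -1.0]]
contact_force: [2.8, -2.1, -0.6]
finger_gap: 0.699
gripper_force: 44.3
```

Emit:
drive_tool(plan=[[[0.005,-0.003,-0.005],[0,0,0]],[[0.005,-0.003,-0.015],[0,0,0]],[[0.005,-0.003,-0.015],[0,0,0]]])

```text
time_s: 16.75
tcp_pos: [0.4438, -0.1563, 0.0776]
eef_rot: [[0.912, -0.41, 0.001], [-0.41, -0.912, -0.0], [0.001, -0.0, -1.0]]
contact_force: [2.7, -2.0, 1.3]
finger_gap: 0.698
gripper_force: 44.4
```

Emit:
drive_tool(plan=[[[0,0,-0.005],[0,0,0]],[[0,0,-0.01],[0,0,0]],[[0,0,-0.01],[0,0,0]]])

```text
time_s: 17.05
tcp_pos: [0.4439, -0.1564, 0.0773]
eef_rot: [[0.912, -0.41, 0.001], [-0.41, -0.912, -0.0], [0.001, -0.0, -1.0]]
contact_force: [1.0, -1.2, 6.6]
finger_gap: 0.697
gripper_force: 44.9
```

It rests 9.4 mm below the rim, well clear of the starts (those would rest at 3.7 mm). So I turn clockwise, following 0.058 mm/deg.

Emit:
drive_tool(plan=[[[0.001,0.001,-0.006],[0,0,-0.05]],[[0.001,0.001,-0.01],[0,0,-0.09]],[[0.002,0.002,-0.014],[0,0,-0.13]],[[0.002,0.002,-0.018],[0,0,-0.17]],[[0.002,0.002,-0.018],[0,0,-0.17]],[[0.002,0.002,-0.018],[0,0,-0.17]]])

```text
time_s: 17.65
tcp_pos: [0.4441, -0.156, 0.0755]
eef_rot: [[0.576, -0.817, 0.001], [-0.817, -0.576, -0.0], [0.001, -0.001, -1.0]]
contact_force: [1.3, -0.7, 7.2]
finger_gap: 0.7
gripper_force: 44.9
```

```bash
cat > t.py <<'E'
from bench import manip
import numpy as np
s=manip.read_state();T=[];F=[];P=[]
for i in range(4):
    s=manip.read_state();T.append(s["ft_torque"]);F.append(s["contact_force"]);P.append(s["tcp_pos"]);manip.snapshot("side")
R=np.array(s["eef_rot"])
print(s["time_s"],"tcp",np.mean(P,0).round(4),"yaw",np.degrees(np.arctan2(R[1,0],R[0,0])).round(1),"F",np.mean(F,0).round(2),"T",np.mean(T,0).round(3),"j6",round(s["joint_pos"][5],1),"grip",s["gripper_force"])
E
python3 t.py
```

```text
17.8 tcp [ 0.4441 -0.156   0.0755] yaw -54.8 F [ 1.74 -0.11  7.26] T [ 0.137 -0.483 -0.125] j6 34.7 grip 44.903685345780104
```

Emit:
drive_tool(plan=[[[0.001,0.001,-0.003],[0,0,-0.03]],[[0.002,0.002,-0.006],[0,0,-0.07]],[[0.002,0.003,-0.01],[0,0,-0.11]],[[0.002,0.003,-0.01],[0,0,-0.11]],[[0.002,0.003,-0.01],[0,0,-0.11]]])

```text
time_s: 18.35
tcp_pos: [0.4441, -0.1558, 0.0746]
eef_rot: [[0.265, -0.964, 0.001], [-0.964, -0.265, -0.0], [0.0, -0.001, -1.0]]
contact_force: [0.3, 0.5, 6.9]
finger_gap: 0.7
gripper_force: 45.0
```

```bash
python3 t.py
```

```text
18.5 tcp [ 0.4441 -0.1558  0.0746] yaw -74.6 F [0.59 0.1  7.57] T [ 0.003 -0.26  -0.096] j6 14.8 grip 45.02229366218671
```

Emit:
drive_tool(plan=[[[0,0.001,-0.002],[0,0,-0.04]],[[0,0.002,-0.004],[0,0,-0.08]],[[0,0.002,-0.004],[0,0,-0.08]],[[0,0.002,-0.004],[0,0,-0.08]]])

```text
time_s: 18.95
tcp_pos: [0.4441, -0.1557, 0.0744]
eef_rot: [[0.017, -1.0, 0.001], [-1.0, -0.017, -0.0], [0.0, -0.001, -1.0]]
contact_force: [-0.1, -0.0, 8.6]
finger_gap: 0.696
gripper_force: 45.1
```

```bash
python3 t.py
```

```text
19.1 tcp [ 0.4441 -0.1557  0.0744] yaw -89.0 F [ 0.45 -0.1   9.12] T [-0.095 -0.185 -0.104] j6 0.4 grip 45.12976458063349
```

Emit:
drive_tool(plan=[[[0,0.001,0],[0,0,-0.04]],[[0,0.001,0],[0,0,-0.08]],[[0,0.001,0],[0,0,-0.08]],[[0,0.001,0],[0,0,-0.08]]])

```text
time_s: 19.55
tcp_pos: [0.4442, -0.1556, 0.0744]
eef_rot: [[-0.232, -0.973, 0.001], [-0.973, 0.232, -0.0], [0.0, -0.001, -1.0]]
contact_force: [0.9, -0.8, 8.9]
finger_gap: 0.697
gripper_force: 45.1
```

```bash
python3 t.py
```

```text
19.7 tcp [ 0.4442 -0.1556  0.0744] yaw -103.4 F [ 0.71 -0.52  8.94] T [-0.135 -0.198 -0.137] j6 -14.0 grip 45.11170487618074
```

Emit:
drive_tool(plan=[[[0,0.001,0],[0,0,-0.04]],[[0,0.001,0],[0,0,-0.08]],[[0,0.001,0],[0,0,-0.08]],[[0,0.001,0],[0,0,-0.08]]])

```text
time_s: 20.15
tcp_pos: [0.4443, -0.1556, 0.0738]
eef_rot: [[-0.465, -0.885, 0.001], [-0.885, 0.465, -0.0], [-0.0, -0.001, -1.0]]
contact_force: [2.3, -1.9, 5.9]
finger_gap: 0.701
gripper_force: 44.8
```

```bash
python3 t.py
```

```text
20.3 tcp [ 0.4443 -0.1556  0.0738] yaw -117.7 F [ 2.08 -2.18  6.35] T [-0.492 -0.606 -0.203] j6 -28.3 grip 44.7982913616579
```

Emit:
drive_tool(plan=[[[-0.002,0.002,0.005],[0,0,0]],[[-0.002,0.002,0.006],[0,0,0]],[[-0.002,0.002,0.006],[0,0,0]]])

```text
time_s: 20.65
tcp_pos: [0.4442, -0.1555, 0.074]
eef_rot: [[-0.465, -0.885, 0.001], [-0.885, 0.465, -0.0], [-0.0, -0.001, -1.0]]
contact_force: [3.7, -4.3, 1.8]
finger_gap: 0.7
gripper_force: 44.4
```

```bash
python3 t.py
```

```text
20.8 tcp [ 0.4442 -0.1555  0.074 ] yaw -117.7 F [ 3.54 -3.69  1.62] T [-1.076 -1.096 -0.136] j6 -28.3 grip 44.408756161574274
```

Emit:
drive_tool(plan=[[[0.005,-0.005,-0.001],[0,0,0]],[[0.005,-0.005,-0.003],[0,0,-0.03]],[[0.005,-0.005,-0.003],[0,0,-0.03]],[[0.005,-0.005,-0.003],[0,0,-0.03]]])

```text
time_s: 21.25
tcp_pos: [0.4442, -0.1557, 0.0736]
eef_rot: [[-0.546, -0.838, 0.0], [-0.838, 0.546, 0.0], [-0.0, -0.0, -1.0]]
contact_force: [2.4, -1.8, 2.3]
finger_gap: 0.701
gripper_force: 44.5
```

```bash
python3 t.py
```

```text
21.4 tcp [ 0.4442 -0.1557  0.0736] yaw -123.2 F [ 2.85 -1.18  2.62] T [-0.344 -0.9   -0.101] j6 -33.7 grip 44.54557824879885
```

The thread carries the load now: easing 4.7 N of press raised the ring only 0.2 mm, and it sits about 13.2 mm below the rim. That puts the clamp at roughly 13–15 N, so I'm releasing.

Emit:
drive_tool(plan=[[[0,0,0],[0,0,0]],[[0,0,0],[0,0,0]],[[0,0,0],[0,0,0]],[[0,0,0],[0,0,0]],[[0,0,0.1],[0,0,0]],[[0,0,0.4],[0,0,0]],[[0,0,0.5],[0,0,0]],[[0,0,0.5],[0,0,0]],[[0,0,0.5],[0,0,0]]], jaw=1)

```text
time_s: 22.35
tcp_pos: [0.4436, -0.1556, 0.1234]
eef_rot: [[-0.548, -0.836, -0.0], [-0.836, 0.548, 0.0], [-0.0, 0.001, -1.0]]
contact_force: [-0.6, 0.4, -0.4]
finger_gap: 0.996
gripper_force: 0.0
```

```bash
python3 t.py
python3 - <<'E'
from m import *
d=shot("wL");g=cv2.cvtColor(d["pixels"],cv2.COLOR_RGB2HSV)
m=(g[...,0]>100)&(g[...,0]<130)&(g[...,1]>60)&(g[...,2]<170)&(g[...,2]>35);m[:150]=0
n_,l,s,c=cv2.connectedComponentsWithStats(m.astype(np.uint8))
am=(g[...,0]<25)&(g[...,1]>120)&(g[...,2]>60);ca,sa=blob(am,(318,280));print("amber",ca,sa)
i=1+np.argmin(np.hypot(*(c[1:]-ca).T)+1000*(s[1:,4]<1500));print(s[i])
for zt in(.087,.0889):
  for q in cv2.findContours((l==i).astype(np.uint8),cv2.RETR_CCOMP,cv2.CHAIN_APPROX_NONE)[0]:
    if len(q)>60:
        h=cv2.convexHull(q);P=np.array([wonz(d,*x[0],zt,d["p"],d["R"])[:2] for x in h],np.float32);f=cv2.fitEllipse(P);print(zt,np.round(f[0],4),np.round(f[1],4))
E
```

```text
22.5 tcp [ 0.4434 -0.1556  0.1229] yaw -123.2 F [-0.2  -0.26 -0.07] T [-0.015  0.015  0.001] j6 -33.7 grip 0.0
22.55 [ 0.4434 -0.1557  0.1227] [[-0.548, -0.836, -0.002], [-0.836, 0.548, 0.0], [0.001, 0.002, -1.0]] 1.004011005338238 [ 0.44 -0.52  0.92]
amber [315.19839277 278.48769463] [ 289  255   54   48 1991]
[ 258  217  115  112 7801]
0.087 [ 0.4423 -0.157 ] [0.0601 0.0641]
0.087 [ 0.4432 -0.1555] [0.029  0.0295]
0.0889 [ 0.4419 -0.1577] [0.0594 0.0634]
0.0889 [ 0.4428 -0.1562] [0.0287 0.0292]
```

Centred and free. To be sure, I'll regrip and check the tightening moment with a small turn.

Emit:
drive_tool(plan=[[[0,0,-0.3],[0,0,0]],[[0,0,-0.45],[0,0,0]],[[0,0,-0.48],[0,0,0]],[[0,0,-0.48],[0,0,0]],[[0,0,-0.48],[0,0,0]]])

```text
time_s: 23.1
tcp_pos: [0.4448, -0.1558, 0.0762]
eef_rot: [[-0.548, -0.837, 0.001], [-0.837, 0.548, -0.0], [-0.0, -0.001, -1.0]]
contact_force: [0.3, -0.3, 0.3]
finger_gap: 1.001
gripper_force: 0.0
```

Emit:
drive_tool(plan=[[[0,0,0],[0,0,0]],[[0,0,0],[0,0,0]],[[0,0,0],[0,0,0]],[[0,0,0],[0,0,0]],[[0,0,0],[0,0,0]]], jaw=0.5, squeeze=40)

```text
time_s: 23.6
tcp_pos: [0.4444, -0.1556, 0.0769]
eef_rot: [[-0.548, -0.837, 0.001], [-0.837, 0.548, -0.0], [-0.001, -0.001, -1.0]]
contact_force: [-3.2, 1.2, 6.4]
finger_gap: 0.692
gripper_force: 41.4
```

```bash
python3 t.py
```

```text
23.75 tcp [ 0.4444 -0.1557  0.0769] yaw -123.2 F [-2.23  1.79  6.55] T [ 0.559  0.622 -0.013] j6 -33.8 grip 41.44526816206053
```

Emit:
drive_tool(plan=[[[0,0,-0.001],[0,0,-0.012]],[[0,0,-0.002],[0,0,-0.024]]])

```text
time_s: 24.0
tcp_pos: [0.4447, -0.1558, 0.0769]
eef_rot: [[-0.608, -0.794, 0.002], [-0.794, 0.608, -0.001], [-0.0, -0.002, -1.0]]
contact_force: [-1.6, 1.0, 5.6]
finger_gap: 0.696
gripper_force: 41.5
```

```bash
python3 t.py
```

```text
24.15 tcp [ 0.4447 -0.1558  0.0769] yaw -127.4 F [-1.75  1.06  5.93] T [0.384 0.549 0.394] j6 -38.0 grip 41.48895230144262
```

The moment is 0.39 N·m, at the top of the hand-tight range, so I'm releasing and backing off.

Emit:
drive_tool(plan=[[[0,0,0],[0,0,0]],[[0,0,0],[0,0,0]],[[0,0,0],[0,0,0]],[[0,0,0],[0,0,0]],[[0,0,0.1],[0,0,0]],[[0,0,0.4],[0,0,0]],[[0,0,0.9],[0,0,0]],[[0,0,0.9],[0,0,0]],[[0,0,0.9],[0,0,0]],[[0,0,0.9],[0,0,0]]], jaw=1)

```text
time_s: 25.2
tcp_pos: [0.4433, -0.1556, 0.1649]
eef_rot: [[-0.61, -0.793, -0.001], [-0.793, 0.61, 0.0], [0.0, 0.001, -1.0]]
contact_force: [0.3, 0.7, -0.0]
finger_gap: 1.001
gripper_force: 0.0
```

```bash
python3 t.py; python3 -c "
from bench import manip
print(manip.close_job())"
```

```text
25.35 tcp [ 0.4433 -0.1557  0.1645] yaw -127.6 F [ 0.07 -0.17  0.13] T [ 0.005  0.003 -0.026] j6 -38.1 grip 0.0
the job is handed in; nothing more can be done
None
```

The amber glass is seated and the ring is screwed down to about 0.39 N·m, near the top of the hand-tight range; everything was released and I handed the job in at 25 s of the 72 s, but no verdict came back.

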